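Load the fluid crate and lock it down

TASK

Stand the three bottles upright in the divided crate, each in the cell whose floor pad matches its cap colour, setting them down gently without dropping or tipping any. Then lock the crate down: push the orange knob down, turn it clockwise to its stop at the green mark and let it spring back up. Leave the grease tin in its cell, and do not disturb the hammer and the lathe chuck.

Things in the scene. Friction and masses are not known exactly. Their poses are not given: they have to be found in the camera images.
- bottle_red: Closed white plastic bottle with a red cap and a red band, loose, standing upright on the bench: 64 mm diameter body up to 85 mm, sloping shoulder to 98 mm, then a plain round red cap 34 mm in diameter from 98 mm to 135 mm (the top). Mass 0.25 to 0.5 kg. Origin: centre of its underside; z up along its axis.
- bottle_yellow: Closed white plastic bottle with a yellow cap and a yellow band, loose, standing upright on the bench: 64 mm diameter body up to 85 mm, sloping shoulder to 98 mm, then a plain round yellow cap 34 mm in diameter from 98 mm to 135 mm (the top). Mass 0.25 to 0.5 kg. Origin: centre of its underside; z up along its axis.
- bottle_blue: Closed white plastic bottle with a blue cap and a blue band, loose, standing upright on the bench: 64 mm diameter body up to 85 mm, sloping shoulder to 98 mm, then a plain round blue cap 34 mm in diameter from 98 mm to 135 mm (the top). Mass 0.25 to 0.5 kg. Origin: centre of its underside; z up along its axis.
- crate: Grey steel crate, open on top, fixed: 175 x 175 mm, 65 mm high, walls, floor and two dividers 5 mm thick, making 2 x 2 square cells 80 mm wide inside, centred at x, y = +-42.5 mm. Origin: centre of its underside; x, y along its sides, z up. On its +y side, at x = 0, y = +150 mm, stands the hold-down lock: dark steel housing 92 mm in diameter, 80 mm high, knob on top.
- pad_red: Red square pad, 76 x 76 x 2 mm, fixed on the floor of the crate cell that belongs to the red-capped bottle. Origin: centre of its underside (at the cell's centre); z up. Its sides run along those of the crate. Which cell has which colour changes.
- pad_yellow: Yellow square pad, 76 x 76 x 2 mm, fixed on the floor of the crate cell that belongs to the yellow-capped bottle. Origin: centre of its underside (at the cell's centre); z up. Its sides run along those of the crate. Which cell has which colour changes.
- pad_blue: Blue square pad, 76 x 76 x 2 mm, fixed on the floor of the crate cell that belongs to the blue-capped bottle. Origin: centre of its underside (at the cell's centre); z up. Its sides run along those of the crate. Which cell has which colour changes.
- lock_bar (a point): Centre of the top face of the orange bar grip on the lock's knob, 126 mm above the bench when up. Bar 52 mm long, 16 wide, 30 tall, on a black disc 72 mm in diameter whose top is 30 mm below this point (fingertips may push on it). Axes turn with the knob: y along the bar to its white-striped end, x across it, z up. Let go at the stop, the knob springs up into a notch.
- lock (a joint): Turn of the lock's knob, rad: 0 with its striped end at the housing's white mark (unlocked, bar along the crate's y), growing clockwise seen from above to 1.4 at the stop, the green mark (locked). While up it has only some 0.15 rad of play at either end; it must be held pushed down (6 mm or more) to turn between. Turning takes under 0.15 N m.
- plunger (a joint): How far the lock's knob is pushed down, m: 0 fully up, 0.008 fully down. A spring pushes it up: about 5 N to start pressing, 9 N at the bottom.
- tin: Grease tin, loose, already in the fourth cell of the crate: plain aluminium, 64 mm diameter, 70 mm high, dark lid. To be left there. Origin: centre of its underside.
- hammer: Hammer lying on the bench to the right of the work, loose, 260 mm long. To be left alone. Origin: at bench level near its middle, its x axis along the handle, towards the head.
- chuck: Heavy round steel lathe chuck lying on the bench to the left of the bottles, loose, 130 mm diameter, 82 mm high over its three jaws, 5 kg. To be left alone. Origin: centre of its underside.

How it is judged:
On the way, in this order (a step that is already met when the one before it is completed fails the run):
1. all three bottles stand released in the cells of their colours (horizontal distance between bottle_red and pad_red below 0.016 m and z of bottle_red in the frame of pad_red between -0.003 and 0.006 m and angle between each of bottle_red, bottle_yellow, bottle_blue's own z axis and vertical below 0.08 rad and linear speed of each of bottle_red, bottle_yellow, bottle_blue below 0.03 m/s and contact force between the fingers and bottle_red below 0.1 N and horizontal distance between bottle_yellow and pad_yellow below 0.016 m and z of bottle_yellow in the frame of pad_yellow between -0.003 and 0.006 m and contact force between the fingers and bottle_yellow below 0.1 N and horizontal distance between bottle_blue and pad_blue below 0.016 m and z of bottle_blue in the frame of pad_blue between -0.003 and 0.006 m and contact force between the fingers and bottle_blue below 0.1 N), for 0.2 s.
2. the lock's knob is turned to its stop and has sprung back up (value of joint lock above 1.2 rad and value of joint plunger below 0.002 m), for 0.2 s.
At the end, for the whole second after the job is handed in: Each bottle upright (0.08 rad), at rest and released on the pad of its colour (axis within 16 mm of the pad centre, underside within 4 mm of its top); knob turned over 1.2 rad and less than 2 mm down; tin moved under 25 mm, hammer and chuck under 20 mm (all of step 1 and all of step 2 and distance of tin from where it was at the start of the episode below 0.025 m and distance of each of hammer, chuck from where it was at the start of the episode below 0.02 m); the robot touches nothing.
It fails at once if a bottle is tipped by more than 0.5 rad (angle between any of bottle_red, bottle_yellow, bottle_blue's own z axis and vertical above 0.5 rad).
It fails at once if a bottle falls free (drops from more than about 20 mm) ((linear speed of bottle_red above 0.6 m/s and contact force between the fingers and bottle_red below 0.05 N) or (linear speed of bottle_yellow above 0.6 m/s and contact force between the fingers and bottle_yellow below 0.05 N) or (linear speed of bottle_blue above 0.6 m/s and contact force between the fingers and bottle_blue below 0.05 N)).
It fails at once if the tin, the hammer or the chuck is disturbed (tin moved 25 mm, hammer or chuck 20 mm) (distance of tin from where it was at the start of the episode above 0.025 m or distance of any of hammer, chuck from where it was at the start of the episode above 0.02 m).
It also fails if it takes over 72 s, if anything falls off the work surface, if the arm or the gripper's body presses on something with over 40 N, if the wrist force passes 120 N, or if a joint passes its speed limit or range.

ROBOT

A 6-joint arm with a two-finger parallel gripper is mounted at the origin on the work surface. World frame = base frame: x ahead of the robot, y to its left, z up, the work surface at z = 0. Lengths are in m, angles in rad, forces in N, time in s.
With the tool pointing down it reaches from about 0.3 to 0.775 m from the base axis. Payload 14.6 kg.
Tool frame: the origin (TCP) lies at the very end of the fingers, on their centre line; the grasp point (between the pads) lies 19 mm behind it (ctrl.hold_point_z is the distance from the TCP to the grasp point, in m); x points along the fingers, y is the direction in which the jaws open and shut, and the axes are right-handed (so a half turn about x gives the same grasp; the last joint's range is limited). The gripper opens to 94 mm and grips with 3 to 60 N. Pads are 16 mm wide; open, the fingers measure 119 mm over their backs; the gripper's body (75 mm by 177 mm) begins 78 mm behind the grasp point.
Start: joints at [1.191, 0.3, 1.521, -0, 1.321, -0.067], TCP at [0.169, 0.523, 0.205] pointing down, gripper open.
Joint ranges: [-3.03, 3.03], [-0.79, 2.21], [0.23, 2.52], [-1.04, 4.18], [0, 3.07], [-2.55, 2.55]. Speed limits (rad/s): [2.22, 2.22, 2.57, 3.14, 3.14, 3.14].

INTERFACE

Orientations are given as [roll, pitch, yaw] about the fixed x, y, z axes, in that order (R = Rz(yaw) Ry(pitch) Rx(roll)).
In Python, from station import get_obs, camera, ticket, ctrl gives the robot as it stands.
- The arm moves only by the tool step_arm, never from a script. Its argument "motion" is a list that holds one entry, the list of rows, each a list of 6 numbers: the shift along the tool's x, y, z in m, then the turn, a rotation vector about the tool's x, y, z in degrees. A call has 1 to 12 rows; each row shifts and turns the commanded pose from where the row before left it, along the tool's axes as they then stand; what a row does not reach is not made up. A row lasts 1/8 s, in which the tool goes at most 62.5 mm and 10.7 degrees, less where a joint would pass 70% of its speed; a pose out of reach is approached as far as the arm can. A call is refused whole if a number of a shift passes 0.0625 or a number of a turn 10.7, either way. A call with a gripper value outside its range is refused whole. "fingers" is the finger opening in m, from 0 to 0.094, set as the call begins (left out, the last holds). The fingers move at their own pace and stop on an object; "squeeze" is the grip in N (left out, the last holds). Time passes only in rows, so rows that do not move let the fingers close. It gives the time, the measured TCP pose, the force and the opening at its end, in the units of the state.
- get_obs(): the state, without advancing time (a new reading comes with each control period).
- camera(name): name is "scene" or "top"; returns a dict with "pixels" (384x512x3 uint8, red, green, blue), "fx", "fy", "cx", "cy" (pixels), "extrinsics" (4x4, takes a point from world to camera coordinates). Camera axes: x right, y up, looking along -z (the intrinsics and any distortion apply to the point x, -y, -z); pixel columns grow to the right and rows downward; lengths in m; the calibration is good to about 2 mm. A picture is of the moment at which its call begins. There is no depth.
- ticket.hand_in(): hands the job in, once; it reports no verdict.
The state is a dict: "time_s": time; "qpos": joint angles; "joint_vel": joint speeds; "tau": joint torques, N m; "ee_pos": TCP position; "eef_rot": TCP orientation; "force": force on the tool from outside, world axes, zero at the start; "moment": the same for the moment, N m; "grip_width": finger opening in m.
Only numpy, scipy, OpenCV 4.12 (cv2) and the standard library are available. Lean on these libraries where they do the work, as an engineer would, in place of code of your own. Each camera call takes 0.05 s, during which the arm holds its last target.

## Working session

There is one attempt and no reset: what is moved stays moved. The work goes in short steps, Python scripts to look and compute and a tool call to move; the robot and the scene stay as the last step left them, time stands still between calls to the robot, and variables do not carry over. Pictures are saved under pics/ and viewed, and the job is handed in when it is done.

Besides the shell and the picture viewer there is one more tool, called after ">>>" as name(argument=value, ...), one argument or row to a line, values as JSON. step_arm: Moves the arm, as the interface text tells. Its arguments: {"type":"object","properties":{"motion":{"type":"array","items":{"type":"array","items":{"type":"array","items":{"type":"number"}}}},"fingers":{"type":"number"},"squeeze":{"type":"number"}},"required":["motion"]}

```bash
ls; mkdir -p pics; python3 - <<'E'
from station import get_obs,camera,ctrl
import cv2,numpy as np
print(get_obs()); print(ctrl.hold_point_z)
for n in("scene","top"):
    c=camera(n); cv2.imwrite(f"pics/{n}0.png",c["pixels"][:,:,::-1]); print(n,c["fx"],c["fy"],c["cx"],c["cy"],{k for k in c});print(np.round(c["extrinsics"],4).tolist())
E
```

```text
pics
{'time_s': 0.0, 'qpos': array([ 1.19140425e+00,  3.00485170e-01,  1.52156999e+00, -1.23903071e-07,
        1.32067487e+00, -6.65619646e-02]), 'joint_vel': array([-4.10809723e-04,  1.76295256e-04,  1.85469902e-06,  1.52431112e-03,
       -1.90213808e-03, -1.70889448e-03]), 'tau': array([ 8.40346420e-04, -5.31808162e+01, -3.52745998e+01,  7.09294947e-02,
        2.43276829e-02, -9.43255100e-05]), 'ee_pos': array([0.16915334, 0.52307749, 0.2048833 ]), 'eef_rot': array([-1.63725277,  1.56965895, -1.95008286]), 'force': array([-0.26095445, -0.02868309, -0.5353027 ]), 'moment': array([ 0.01894754, -0.03988889,  0.0401225 ]), 'grip_width': 0.09425299713546403}
0.0188
scene 473.55158583167446 473.55158583167446 258.52805621343464 184.64379313045416 {'cx', 'fy', 'pixels', 'extrinsics', 'cy', 'fx'}
[[-0.6482, 0.7614, -0.0104, 0.33], [-0.6362, -0.5341, 0.5567, 0.2521], [0.4183, 0.3675, 0.8306, -1.7857], [0.0, 0.0, 0.0, 1.0]]
top 492.40277143391563 492.40277143391563 253.7252283658412 191.96112985663103 {'cx', 'fy', 'pixels', 'extrinsics', 'cy', 'fx'}
[[-0.0179, -0.9998, -0.0032, 0.0212], [0.9984, -0.0181, 0.0542, -0.5135], [-0.0543, -0.0023, 0.9985, -1.4562], [0.0, 0.0, 0.0, 1.0]]
```

View pics/scene0.png

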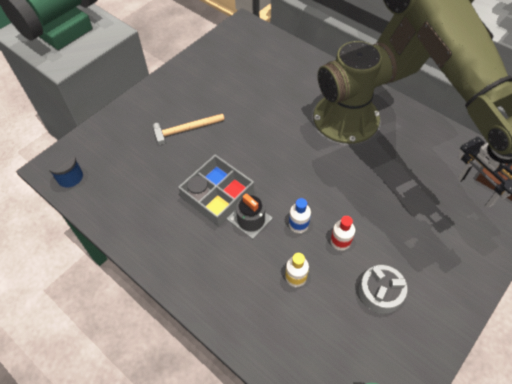

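View pics/top0.png

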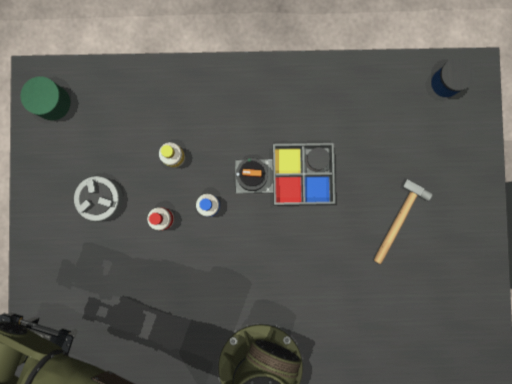

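The top view shows the red cap near (155,219), yellow (168,152) and blue (206,204). The pads are yellow (289,161), red (289,190) and blue (318,189), with the tin at (318,160) and the orange bar at (252,173). Next I'll measure all of these.

```bash
cat > h.py <<'E'
from station import get_obs,camera,ctrl
import cv2,numpy as np
from scipy.spatial.transform import Rotation as Ro
def ray(c,uv):
    E=c["extrinsics"];R=E[:3,:3];t=E[:3,3]
    d=np.array([(uv[0]-c["cx"])/c["fx"],-(uv[1]-c["cy"])/c["fy"],-1.]);return -R.T@t,R.T@d
def onz(c,uv,z):
    o,d=ray(c,uv);return o+d*(z-o[2])/d[2]
def proj(c,p):
    E=c["extrinsics"];q=E[:3,:3]@p+E[:3,3];return np.array([c["cx"]+c["fx"]*q[0]/-q[2],c["cy"]-c["fy"]*q[1]/-q[2]])
HUE={"red":[(0,6),(172,180)],"orange":[(7,18)],"yellow":[(22,36)],"blue":[(105,125)]}
def blobs(c,col,s=130,v=60,amin=12):
    h=cv2.cvtColor(c["pixels"],cv2.COLOR_RGB2HSV);m=np.zeros(h.shape[:2],np.uint8)
    for a,b in HUE[col]: m|=cv2.inRange(h,(a,s,v),(b,255,255))
    n,l,st,ce=cv2.connectedComponentsWithStats(m)
    return [(st[i,4],ce[i],st[i,:4],(l==i).astype(np.uint8)) for i in range(1,n) if st[i,4]>=amin]
E
python3 - <<'E'
from h import *
for n in("top","scene"):
    c=camera(n);c["pixels"]=c["pixels"].copy()
    for col in HUE:
        for a,ce,bb,m in blobs(c,col):
            k=cv2.findContours(m,0,2)[0][0];r=cv2.minAreaRect(k)
            print(n,col,a,ce.round(1),bb,"z.135",onz(c,ce,.135)[:2].round(4),"z.007",onz(c,ce,.007)[:2].round(4),"z.126",onz(c,ce,.126)[:2].round(4),"rect",np.round(r[1],1),round(r[2],1))
c=camera("top")
im=c["pixels"][130:240,130:345,::-1];cv2.imwrite("pics/crop.png",cv2.resize(im,None,fx=3.7,fy=3.7,interpolation=cv2.INTER_CUBIC))
E
```

```text
top red 619 [288.1 189. ] [276 177  25  25] z.135 [ 0.5137 -0.0826] z.007 [ 0.5213 -0.0912] z.126 [ 0.5142 -0.0832] rect [24. 24.] 90.0
top red 32 [170.6 218.8] [168 210   5  18] z.135 [0.438  0.2401] z.007 [0.4384 0.2621] z.126 [0.438  0.2416] rect [ 4. 17.] 0.0
top red 115 [155.5 218.3] [149 213  14  11] z.135 [0.4401 0.2815] z.007 [0.4407 0.3074] z.126 [0.4401 0.2833] rect [11.3 11.3] 45.0
top orange 114 [253.1 172.6] [242 169  20   8] z.135 [0.5606 0.0126] z.007 [0.5726 0.0129] z.126 [0.5614 0.0126] rect [ 7. 19.] 90.0
top yellow 106 [167.5 151.2] [162 146  12  12] z.135 [0.6238 0.247 ] z.007 [0.6418 0.2697] z.126 [0.625  0.2486] rect [12.1  9.8] 26.6
top yellow 570 [287.4 160.4] [276 149  24  24] z.135 [ 0.5923 -0.0825] z.007 [ 0.6074 -0.0912] z.126 [ 0.5934 -0.0831] rect [23. 23.] 90.0
top yellow 26 [180.5 160.2] [175 153   9  13] z.135 [0.5984 0.2116] z.007 [0.614  0.2309] z.126 [0.5995 0.2129] rect [ 3.3 14.4] 33.7
top blue 578 [316.8 188.8] [305 177  24  25] z.135 [ 0.5129 -0.1612] z.007 [ 0.5203 -0.1773] z.126 [ 0.5134 -0.1623] rect [24. 23.] 90.0
top blue 104 [205.4 204. ]
[... 1056 characters left out ...]
t [12.  15.6] 45.0
scene yellow 33 [297.2 262.7] [293 259  10   7] z.135 [0.6406 0.2546] z.007 [0.5898 0.2245] z.126 [0.637  0.2525] rect [9.9 5. ] 12.5
scene blue 328 [ 69.7 177.1] [ 54 164  28  23] z.135 [ 0.8695 -0.4671] z.007 [ 0.8428 -0.5735] z.126 [ 0.8676 -0.4746] rect [17.  25.5] 63.4
scene blue 191 [216.1 175.1] [206 167  21  17] z.135 [ 0.5693 -0.1211] z.007 [ 0.511  -0.1909] z.126 [ 0.5652 -0.126 ] rect [12.7 15.6] 45.0
scene blue 124 [300.7 204.7] [296 198  11  15] z.135 [0.4852 0.1472] z.007 [0.418  0.1057] z.126 [0.4805 0.1443] rect [14. 10.] 90.0
scene blue 78 [298.3 225.1] [289 220  20   9] z.135 [0.5449 0.1843] z.007 [0.484  0.1468] z.126 [0.5406 0.1817] rect [19.1  7.4] 6.3
```

View pics/crop.png

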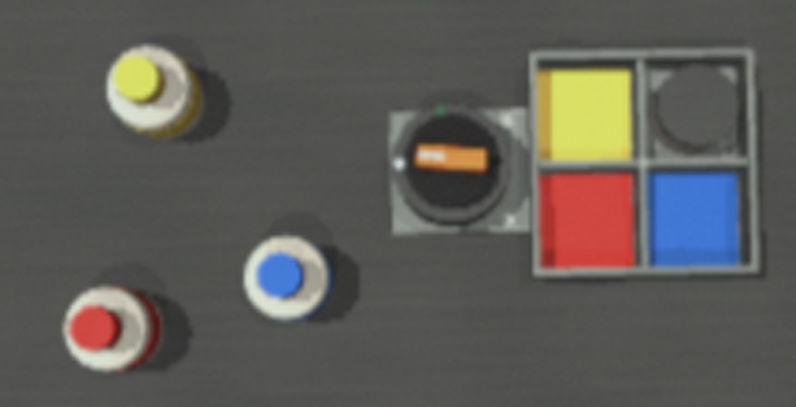

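The crop shows the lock's white mark to the left (+y), the green mark at the top (+x), and the crate square to the world axes. Next I'll refine the bottles and crate using both views, and check the tool axes.

```bash
python3 - <<'E'
from h import *
T=camera("top");S=camera("scene")
print("camT",ray(T,(0,0))[0].round(3))
o=get_obs();print(Ro.from_euler("xyz",o["eef_rot"]).as_matrix().round(4),o["ee_pos"])
# cap-top discs: minimum enclosing circle in top view -> 135mm plane; check projection into scene
for col,ce in dict(red=(155.5,218.3),yellow=(167.5,151.2),blue=(205.4,204)).items():
    b=min(blobs(T,col),key=lambda q:np.hypot(*(q[1]-ce)));k=cv2.findContours(b[3],0,2)[0][0]
    c,r=cv2.minEnclosingCircle(k);bb=b[2];c2=(bb[0]+(bb[2]-1)/2,bb[1]+(bb[3]-1)/2)
    p=onz(T,c2,.135)
    s=min(blobs(S,col),key=lambda q:np.hypot(*(q[1]-proj(S,p))))
    # cap body centre across two views: top ray through centroid at z~.13, scene blob centroid ~ z .122 
    q=onz(S,s[1],.1235)
    print(col,"area r mm",np.sqrt(b[0]/np.pi)/T["fx"]*1.32*1000,"cent",onz(T,b[1],.135)[:2].round(4),"bbox",p[:2].round(4),"sceneproj",proj(S,p).round(1),s[1].round(1),s[2],"scene xy z.1235",q[:2].round(4))
# crate rim: grey brightness profiles
g=cv2.cvtColor(T["pixels"],cv2.COLOR_RGB2GRAY).astype(float)
print("row cols mean over v165-170", [(u,int(g[152:170,u].mean())) for u in list(range(268,282))+list(range(298,308))+list(range(326,342))])
print("v", [(v,int(g[v,280:298].mean())) for v in list(range(138,152))+list(range(168,182))+list(range(198,210))])
E
```

```text
camT [0.434 0.009 1.482]
[[-1.000e-04  3.077e-01  9.515e-01]
 [-2.000e-04  9.515e-01 -3.077e-01]
 [-1.000e+00 -2.000e-04 -0.000e+00]] [0.1692102  0.52325765 0.20533171]
red area r mm 16.219125204959788 cent [0.4401 0.2815] bbox [0.4408 0.2814] sceneproj [346.4 220. ] [345.7 222.2] [340 216  13  14] scene xy z.1235 [0.4418 0.2818]
yellow area r mm 15.57153545133504 cent [0.6238 0.247 ] bbox [0.6231 0.2471] sceneproj [298.9 256.7] [297.1 262.9] [293 259  10   8] scene xy z.1235 [0.6368 0.2518]
blue area r mm 15.42393462773469 cent [0.4766 0.1445] bbox [0.4766 0.1442] sceneproj [301.7 202.3] [300.7 204.7] [296 198  11  15] scene xy z.1235 [0.479  0.1435]
row cols mean over v165-170 [(268, 116), (269, 115), (270, 111), (271, 111), (272, 99), (273, 121), (274, 148), (275, 157), (276, 158), (277, 158), (278, 163), (279, 197), (280, 207), (281, 207), (298, 204), (299, 198), (300, 148), (301, 92), (302, 110), (303, 141), (304, 117), (305, 92), (306, 90), (307, 89), (326, 86), (327, 86), (328, 85), (329, 66), (330, 56), (331, 70), (332, 125), (333, 132), (334, 89), (335, 64), (336, 76), (337, 81), (338, 82), (339, 82), (340, 82), (341, 81)]
v [(138, 82), (139, 82), (140, 80), (141, 76), (142, 77), (143, 104), (144, 134), (145, 116), (146, 67), (147, 56), (148, 94), (149, 165), (150, 202), (151, 207), (168, 207), (169, 207), (170, 204), (171, 199), (172, 195), (173, 175), (174, 138), (175, 94), (176, 76), (177, 97), (178, 108), (179, 110), (180, 110), (181, 110), (198, 106), (199, 106), (200, 106), (201, 112), (202, 138), (203, 141), (204, 104), (205, 59), (206, 66), (207, 78), (208, 82), (209, 83)]
```

```bash
python3 - <<'E'
from h import *
T=camera("top");S=camera("scene")
for uv in[(303.1,173.4),((274.7+332.5)/2,(144.1+202.5)/2),(274.7,144.1),(332.5,202.5)]:print(uv,onz(T,uv,.065)[:2].round(4))
C=np.array([.5635,-.134,0])
vis=S["pixels"][:,:,::-1].copy();vt=T["pixels"][:,:,::-1].copy()
vis=cv2.resize(vis,None,fx=4,fy=4,interpolation=cv2.INTER_CUBIC);vt=cv2.resize(vt,None,fx=4,fy=4,interpolation=cv2.INTER_CUBIC)
P=[C+[a,b,.065] for a in(-.085,0,.085) for b in(-.085,0,.085)]+[C+[0,.15,.126],C+[0,.176,.126],C+[0,.124,.126],np.array([.441,.2815,.135]),np.array([.624,.247,.135]),np.array([.477,.144,.135])]
for im,c in((vis,S),(vt,T)):
    for p in P: u=(proj(c,p)+.5)*4;cv2.circle(im,tuple(int(x) for x in u),3,(255,0,255),-1)
cv2.imwrite("pics/ov_s.png",vis[600:1180,700:1480]);cv2.imwrite("pics/ov_t.png",vt[540:960,580:1370])
# orange+stripe in top
g=T["pixels"];print(g[166:180,238:266].astype(int).sum(2)//3)
E
```

```text
(303.1, 173.4) [ 0.5621 -0.1316]
(303.6, 173.3) [ 0.5624 -0.1331]
(274.7, 144.1) [ 0.6487 -0.0514]
(332.5, 202.5) [ 0.4766 -0.2142]
[[108  91  86  68  53  48  45  46  46  46  46  46  45  44  45  46  45  45
   44  46  44  43  44  46  62  74  85  86]
 [ 98  90  78  60  48  45  45  44  43  44  43  44  43  45  47  44  44  46
   45  44  43  45  44  43  45  58  82  89]
 [ 91  85  68  51  48  57  57  56  51  54  56  55  50  50  51  48  44  43
   44  43  43  42  43  45  44  51  77  89]
 [ 88  79  59  49  62 103 113 112 110 109 109 107  95  88  84  79  68  60
   59  59  54  52  53  47  43  45  69  86]
 [ 88  70  54  49  76 140 157 156 151 149 148 144 131 126 123 120 117 113
  113 112 110 109 105  69  47  45  59  84]
 [ 90  66  50  53 100 175 196 197 193 193 192 180 156 143 142 140 142 141
  141 141 140 139 134  83  47  46  54  81]
 [119  77  52  55 108 174 192 192 189 197 201 196 164 145 143 143 143 143
  143 143 143 142 138  84  42  37  42  70]
 [179 110  57  54 100 143 156 156 155 164 168 172 155 146 143 144 144 144
  144 144 143 144 137  83  39  29  36  61]
 [194 118  59  51  79 105 112 116 120 124 128 131 135 137 140 140 140 141
  143 143 142 143 135  82  40  33  42  72]
 [150  92  55  46  49  58  62  62  71  76  84  86  97 102 105 105 106 108
  111 112 115 117 109  68  37  40  50  82]
 [100  69  51  47  46  45  45  42  46  51  51  51  52  55  56  54  56  57
   60  62  65  69  65  46  35  42  57  84]
 [ 89  74  56  51  47  46  46  45  46  48  47  47  45  45  45  45  46  45
   44  44  44  47  46  42  38  41  58  85]
 [ 88  85  64  51  50  49  48  47  47  48  47  48  46  48  47  48  46  47
   45  44  44  45  46  45  45  46  61  84]
 [ 91  88  75  56  51  48  49  48  47  47  48  48  47  48  48  47  47  47
   47  46  47  46  45  46  44  53  63  85]]
```

View pics/ov_s.png

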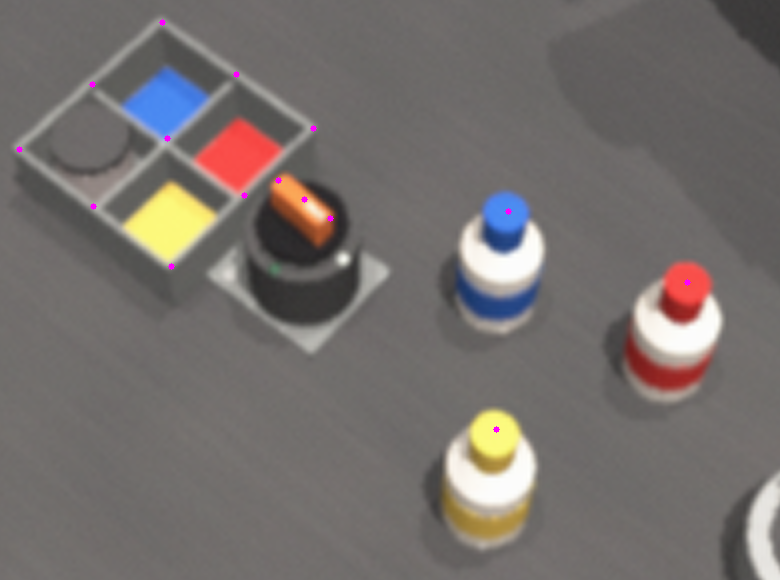

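View pics/ov_t.png

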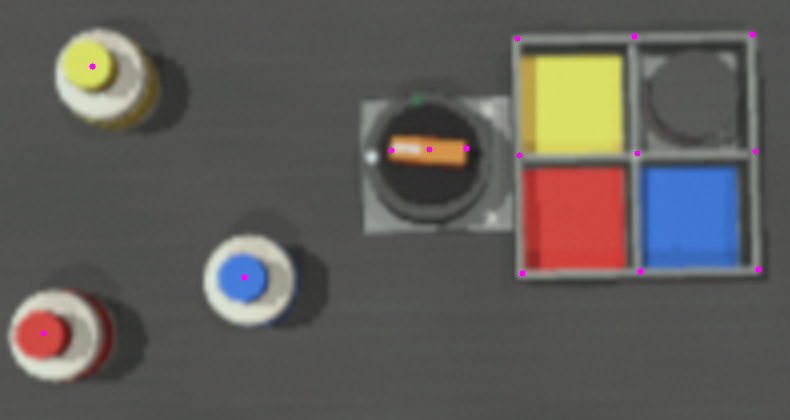

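Checks agree to about 2 mm. Reprojected cap centres and crate rim corners land on the features in both views. The bar is already turned slightly clockwise, about 0.1 rad, within its play. Working values:
- **Bottles:** red (.441,.2815), yellow (.624,.247), blue (.477,.144).
- **Crate centre:** (.562,-.133).
- **Lock:** (.5615,.017).

I'll turn the jaws to world x and go to red first. After that turn, the tool axes are x = down, y = +X and z = -Y.

>>> step_arm(
  motion=[
    [[0,0,0,10.3,0,0],[0,0,0,10.3,0,0],[0,0,0,10.3,0,0],[0,0,0,10.3,0,0],[0,0,0,10.3,0,0],[0,0,0,10.3,0,0],[0,0,0,10.3,0,0],[0,0.04,0.035,0,0,0],[0,0.045,0.04,0,0,0],[0,0.045,0.04,0,0,0],[0,0.045,0.04,0,0,0],[0,0.045,0.04,0,0,0]],
  ],
  fingers=0.08,
  squeeze=40,
)

```text
time_s: 1.95
ee_pos: [0.3904, 0.3267, 0.2057]
eef_rot: [2.192, 1.57, 0.621]
force: [-0.2, 1.3, -0.3]
grip_width: 0.08
```

>>> step_arm(
  motion=[
    [[0,0.03,0.025,0,0,0],[0,0.022,0.0215,0,0,0],[0,0,0,0,0,0],[0,0,0,0,0,0]],
  ],
)

```text
time_s: 2.45
ee_pos: [0.4407, 0.2821, 0.2054]
eef_rot: [-1.801, 1.571, 2.911]
force: [-0.0, 0.7, -0.2]
grip_width: 0.0801
```

```bash
python3 - <<'E'
from h import *
c=camera("top");s=camera("scene")
a=cv2.resize(c["pixels"][140:270,90:260,::-1],None,fx=3,fy=3);b=cv2.resize(s["pixels"][130:300,250:430,::-1],(413,390))
cv2.imwrite("pics/a1.png",np.hstack([a[:390,:380],b]))
print(get_obs()["ee_pos"],get_obs()["qpos"].round(2))
E
```

```text
[0.44053982 0.28238619 0.20553186] [0.5  0.24 1.6  0.   1.3  0.5 ]
```

View pics/a1.png

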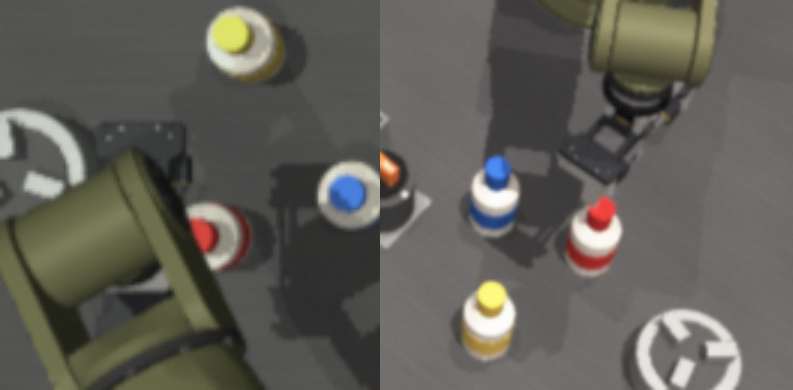

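The open jaws straddle the red cap in both views (left panel (200,237), right panel (600,210)). I'll descend and grip.

>>> step_arm(
  motion=[
    [[0.03,0,0,0,0,0],[0.03,0,0,0,0,0],[0.025,0,0,0,0,0],[0.018,0,0,0,0,0],[0,0,0,0,0,0]],
  ],
)

```text
time_s: 3.18
ee_pos: [0.4402, 0.282, 0.1016]
eef_rot: [-1.067, 1.569, -2.637]
force: [0.5, -0.4, 0.2]
grip_width: 0.0802
```

>>> step_arm(
  motion=[
    [[0,0,0,0,0,0],[0,0,0,0,0,0],[0,0,0,0,0,0],[0,0,0,0,0,0],[0,0,0,0,0,0],[0,0,0,0,0,0]],
  ],
  fingers=0.0,
  squeeze=40,
)

```text
time_s: 3.92
ee_pos: [0.4412, 0.2817, 0.1025]
eef_rot: [2.498, 1.571, 0.927]
force: [-0.4, 0.3, 1.8]
grip_width: 0.0335
```

>>> step_arm(
  motion=[
    [[-0.01,0,0,0,0,0],[-0.02,0,0,0,0,0],[0,0,0,0,0,0]],
  ],
)

```text
time_s: 4.3
ee_pos: [0.4417, 0.282, 0.1337]
eef_rot: [2.059, 1.568, 0.487]
force: [0.9, -0.2, -3.5]
grip_width: 0.0336
```

Gripped at 33.5 mm, which matches the 34 mm cap. I'll lift high enough to pass over blue, then ramp across to the red cell.

>>> step_arm(
  motion=[
    [[-0.03,0,0,0,0,0],[-0.04,0,0,0,0,0],[-0.04,0,0.005,0,0,0],[-0.02,0.002,0.015,0,0,0],[0,0.005,0.025,0,0,0],[0,0.007,0.035,0,0,0],[0,0.008,0.04,0,0,0],[0,0.009,0.042,0,0,0],[0,0.009,0.042,0,0,0],[0,0.009,0.042,0,0,0],[0,0.009,0.042,0,0,0],[0,0.008,0.035,0,0,0]],
  ],
)

```text
time_s: 5.8
ee_pos: [0.507, -0.0429, 0.2616]
eef_rot: [-1.696, 1.57, 3.015]
force: [0.2, 1.3, -3.7]
grip_width: 0.0333
```

>>> step_arm(
  motion=[
    [[0,0.006,0.025,0,0,0],[0,0.004,0.015,0,0,0],[0,0.0025,0.008,0,0,0],[0,0,0,0,0,0],[0,0,0,0,0,0]],
  ],
)

```text
time_s: 6.42
ee_pos: [0.5195, -0.0886, 0.2624]
eef_rot: [-2.771, 1.571, 1.941]
force: [0.5, -0.3, -4.3]
grip_width: 0.0336
```

```bash
cat >> h.py <<'E'
def shot(name,ct=(120,250,140,350),cs=(120,320,160,440)):
    c=camera("top");s=camera("scene")
    a=c["pixels"][ct[0]:ct[1],ct[2]:ct[3],::-1];b=s["pixels"][cs[0]:cs[1],cs[2]:cs[3],::-1]
    f=390
    cv2.imwrite("pics/"+name,np.hstack([cv2.resize(a,(f,int(f*a.shape[0]/a.shape[1]))) if 0 else cv2.resize(a,(395,f)),cv2.resize(b,(395,f))]))
    o=get_obs();print(o["time_s"],o["ee_pos"].round(4),o["force"].round(1),o["grip_width"],o["qpos"].round(2))
    R=Ro.from_euler("xyz",o["eef_rot"]).as_matrix();print("jaw",R[:,1].round(4))
E
python3 -c "
from h import *
shot('a2.png',ct=(100,270,200,370),cs=(80,280,150,350))"
```

```text
6.525 [ 0.5195 -0.0888  0.2625] [ 0.7 -0.6 -3.7] 0.03324261752364867 [-0.24  0.21  1.5   0.    1.43 -0.24]
jaw [1.e+00 4.e-04 2.e-04]
```

View pics/a2.png

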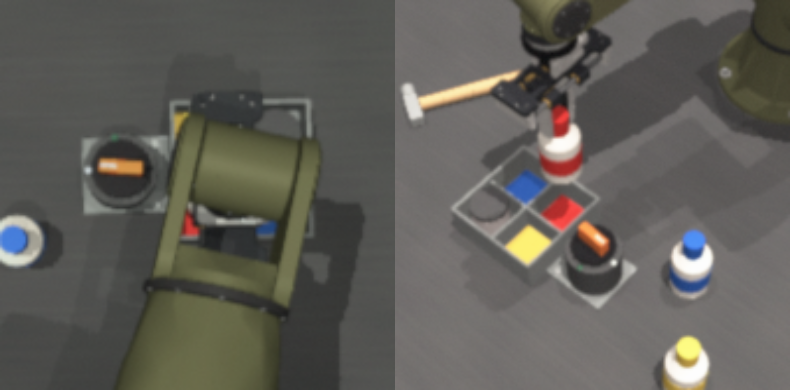

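Red hangs upright above the red cell (right panel: bottle (560,150), pad (562,212)). Lowering it now, slowing near the pad.

>>> step_arm(
  motion=[
    [[0.02,0,0.0017,0,0,0],[0.035,0,0,0,0,0],[0.035,0,0,0,0,0],[0.03,0,0,0,0,0],[0.015,0,0,0,0,0],[0.008,0,0,0,0,0],[0.004,0,0,0,0,0],[0.003,0,0,0,0,0],[0,0,0,0,0,0]],
  ],
)

```text
time_s: 7.65
ee_pos: [0.5196, -0.0911, 0.1128]
eef_rot: [1.259, 1.57, -0.312]
force: [0.7, 0.4, -4.0]
grip_width: 0.0332
```

>>> step_arm(
  motion=[
    [[0.0015,0,0,0,0,0],[0.0015,0,0,0,0,0],[0,0,0,0,0,0]],
  ],
)

```text
time_s: 8.02
ee_pos: [0.5196, -0.0911, 0.1095]
eef_rot: [1.266, 1.571, -0.305]
force: [0.5, -0.3, -3.3]
grip_width: 0.0331
```

>>> step_arm(
  motion=[
    [[0.001,0,0,0,0,0],[0.0005,0,0,0,0,0],[0,0,0,0,0,0]],
  ],
)

```text
time_s: 8.4
ee_pos: [0.5198, -0.0911, 0.1095]
eef_rot: [1.233, 1.57, -0.338]
force: [-6.1, 0.6, 14.4]
grip_width: 0.0335
```

Contact is made (+14 N). I'll relieve it a little and open.

>>> step_arm(
  motion=[
    [[-0.0008,0,0,0,0,0],[0,0,0,0,0,0]],
  ],
)

```text
time_s: 8.65
ee_pos: [0.5197, -0.0911, 0.1095]
eef_rot: [1.211, 1.57, -0.36]
force: [-3.3, 0.9, 7.6]
grip_width: 0.0338
```

>>> step_arm(
  motion=[
    [[0,0,0,0,0,0],[0,0,0,0,0,0],[0,0,0,0,0,0],[-0.01,0,0,0,0,0],[-0.03,0,0,0,0,0],[-0.04,0,0,0,0,0]],
  ],
  fingers=0.07,
)

```text
time_s: 9.4
ee_pos: [0.5192, -0.091, 0.1898]
eef_rot: [-1.818, 1.57, 2.894]
force: [0.2, -0.3, -0.5]
grip_width: 0.0702
```

```bash
python3 -c "
from h import *
shot('a3.png',ct=(100,270,200,370),cs=(80,280,150,350))"
```

```text
9.5 [ 0.5211 -0.0914  0.1935] [-1.4 -0.8  0.4] 0.06987787878595236 [-0.24  0.26  1.6   0.    1.27 -0.24]
jaw [ 1.0e+00 -4.0e-04  6.9e-03]
```

View pics/a3.png

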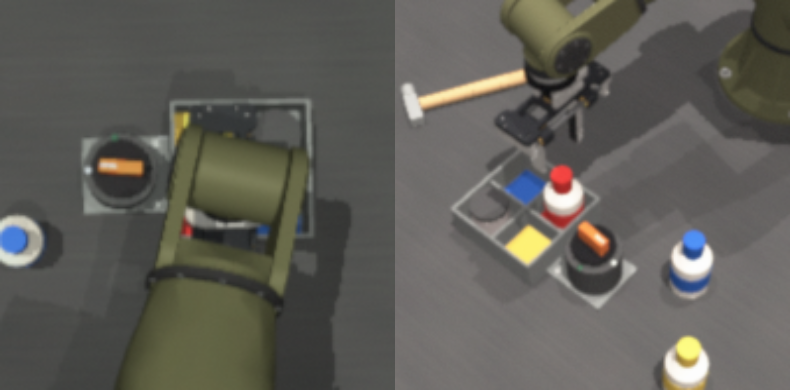

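Red stands upright in its cell (right panel (562,200)). Blue is next.

>>> step_arm(
  motion=[
    [[0,-0.005,-0.025,0,0,0],[0,-0.009,-0.05,0,0,0],[0,-0.01,-0.055,0,0,0],[0,-0.01,-0.055,0,0,0],[0,-0.0055,-0.035,0,0,0],[0,-0.003,-0.015,0,0,0],[0.03,0,0,0,0,0],[0,0,0,0,0,0]],
  ],
  fingers=0.08,
)

```text
time_s: 10.5
ee_pos: [0.4763, 0.1433, 0.1572]
eef_rot: [-1.313, 1.567, -2.885]
force: [-0.4, 0.3, 0.4]
grip_width: 0.0799
```

>>> step_arm(
  motion=[
    [[0.025,0.0007,-0.0005,0,0,0],[0.02,0,0,0,0,0],[0.01,0,0,0,0,0],[0,0,0,0,0,0]],
  ],
)

```text
time_s: 11.0
ee_pos: [0.478, 0.1442, 0.104]
eef_rot: [-1.217, 1.571, -2.789]
force: [0.2, 0.2, 0.3]
grip_width: 0.0799
```

>>> step_arm(
  motion=[
    [[0,0,0,0,0,0],[0,0,0,0,0,0],[0,0,0,0,0,0],[0,0,0,0,0,0],[0,0,0,0,0,0],[0,0,0,0,0,0]],
  ],
  fingers=0.0,
)

```text
time_s: 11.75
ee_pos: [0.4779, 0.1445, 0.1038]
eef_rot: [1.704, 1.571, 0.133]
force: [0.3, 0.1, 1.4]
grip_width: 0.0336
```

>>> step_arm(
  motion=[
    [[-0.01,0,0,0,0,0],[-0.02,0,0,0,0,0],[0,0,0,0,0,0]],
  ],
)

```text
time_s: 12.12
ee_pos: [0.4783, 0.1446, 0.1349]
eef_rot: [1.782, 1.569, 0.211]
force: [-0.2, -0.5, -4.7]
grip_width: 0.0335
```

>>> step_arm(
  motion=[
    [[-0.03,0,0,0,0,0],[-0.04,0,0,0,0,0],[-0.04,0,0.003,0,0,0],[-0.025,0.001,0.012,0,0,0],[0,0.004,0.025,0,0,0],[0,0.005,0.035,0,0,0],[0,0.005,0.04,0,0,0],[0,0.005,0.042,0,0,0],[0,0.005,0.042,0,0,0],[0,0.005,0.042,0,0,0],[0,0.005,0.035,0,0,0],[0,0.004,0.024,0,0,0]],
  ],
)

```text
time_s: 13.62
ee_pos: [0.5164, -0.157, 0.2676]
eef_rot: [-1.888, 1.569, 2.823]
force: [-0.3, 0.9, -5.7]
grip_width: 0.033
```

>>> step_arm(
  motion=[
    [[0,0.002,0.013,0,0,0],[0,0,0.006,0,0,0],[0,0,0,0,0,0],[0,0,0,0,0,0]],
  ],
)

```text
time_s: 14.12
ee_pos: [0.5187, -0.1738, 0.2688]
eef_rot: [2.665, 1.571, 1.095]
force: [-0.4, -0.0, -4.0]
grip_width: 0.034
```

```bash
python3 -c "
from h import *
shot('a4.png',ct=(100,270,200,370),cs=(80,280,150,350))"
```

```text
14.225 [ 0.5187 -0.174   0.2689] [ 0.8 -0.1 -4.7] 0.033201080909252695 [-0.39  0.25  1.43  0.    1.45 -0.39]
jaw [1.e+00 3.e-04 2.e-04]
```

View pics/a4.png

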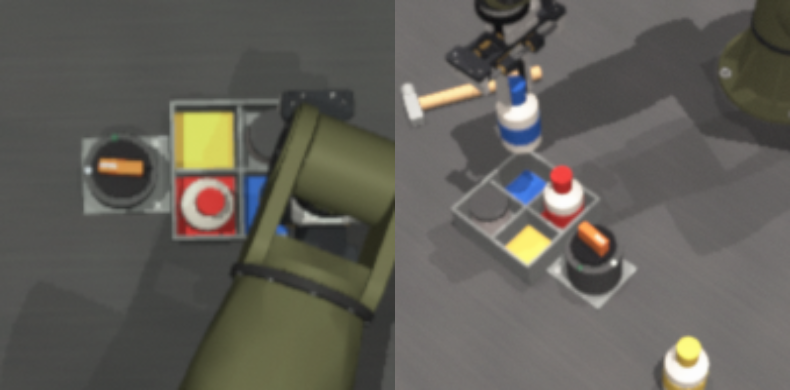

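Red is centred on its pad (left panel (208,203)). Blue is upright over its own cell, so I'll lower it.

>>> step_arm(
  motion=[
    [[0.02,0.0008,0.0015,0,0,0],[0.035,0,0,0,0,0],[0.035,0,0,0,0,0],[0.03,0,0,0,0,0],[0.018,0,0,0,0,0],[0.01,0,0,0,0,0],[0.004,0,0,0,0,0],[0.003,0,0,0,0,0],[0,0,0,0,0,0]],
  ],
)

```text
time_s: 15.35
ee_pos: [0.5196, -0.1761, 0.1141]
eef_rot: [1.211, 1.57, -0.36]
force: [-0.1, -0.8, -5.3]
grip_width: 0.0334
```

>>> step_arm(
  motion=[
    [[0.0015,0,0,0,0,0],[0.001,0,0,0,0,0],[0,0,0,0,0,0]],
  ],
)

```text
time_s: 15.72
ee_pos: [0.5195, -0.1761, 0.1112]
eef_rot: [-1.172, 1.571, -2.743]
force: [-0.0, -0.7, -5.9]
grip_width: 0.0332
```

>>> step_arm(
  motion=[
    [[0.0008,0,0,0,0,0],[0,0,0,0,0,0]],
  ],
)

```text
time_s: 15.98
ee_pos: [0.5196, -0.1761, 0.1108]
eef_rot: [1.112, 1.57, -0.459]
force: [0.0, 1.4, 0.3]
grip_width: 0.0336
```

Touching (load carried by the pad). Releasing.

>>> step_arm(
  motion=[
    [[0,0,0,0,0,0],[0,0,0,0,0,0],[0,0,0,0,0,0],[-0.01,0,0,0,0,0],[-0.03,0,0,0,0,0],[-0.04,0,0,0,0,0]],
  ],
  fingers=0.07,
)

```text
time_s: 16.73
ee_pos: [0.5192, -0.1759, 0.1915]
eef_rot: [-1.979, 1.57, 2.733]
force: [0.7, -0.2, 0.6]
grip_width: 0.0701
```

>>> step_arm(
  motion=[
    [[0,0.006,-0.02,0,0,0],[0,0.012,-0.048,0,0,0],[0,0.0145,-0.058,0,0,0],[0,0.0145,-0.058,0,0,0],[0,0.0145,-0.058,0,0,0],[0,0.0145,-0.058,0,0,0],[0,0.0145,-0.058,0,0,0],[0,0.01,-0.045,0,0,0],[0,0.004,-0.02,0,0,0],[0,0,0,0,0,0],[0,0,0,0,0,0]],
  ],
  fingers=0.08,
)

```text
time_s: 18.1
ee_pos: [0.6242, 0.246, 0.1908]
eef_rot: [1.031, 1.571, -0.541]
force: [0.1, 0.1, 0.5]
grip_width: 0.0802
```

```bash
python3 -c "
from h import *
shot('a5.png',ct=(100,270,130,350),cs=(80,300,150,370))"
```

```text
18.2 [0.6242 0.2458 0.1909] [ 1.5 -0.2 -0.3] 0.07995759238716335 [ 0.32  0.59  1.15 -0.    1.41  0.32]
jaw [ 1.0e+00 -1.6e-03  3.0e-04]
```

View pics/a5.png

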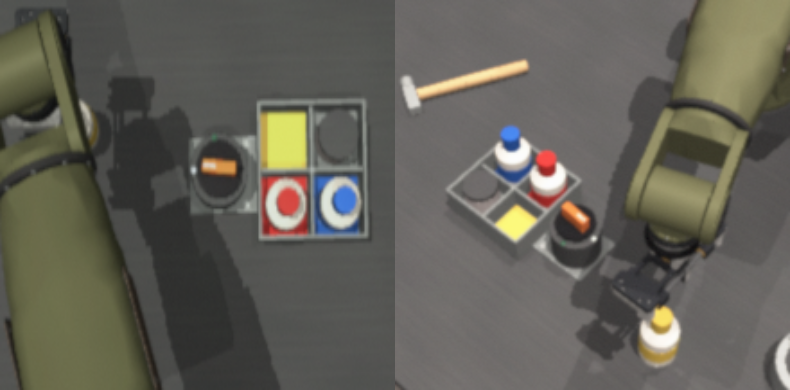

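Red and blue are both standing centred (left panel (288,202) and (341,202)). The gripper is over yellow, so I'll descend and grip.

>>> step_arm(
  motion=[
    [[0.03,0,-0.0007,0,0,0],[0.03,0,0,0,0,0],[0.018,0,0,0,0,0],[0.01,0,0,0,0,0],[0,0,0,0,0,0]],
  ],
)

```text
time_s: 18.82
ee_pos: [0.6242, 0.2475, 0.1025]
eef_rot: [-1.524, 1.571, -3.096]
force: [0.1, 0.3, 0.7]
grip_width: 0.0798
```

>>> step_arm(
  motion=[
    [[0,0,0,0,0,0],[0,0,0,0,0,0],[0,0,0,0,0,0],[0,0,0,0,0,0],[0,0,0,0,0,0],[0,0,0,0,0,0]],
  ],
  fingers=0.0,
)

```text
time_s: 19.58
ee_pos: [0.6242, 0.2476, 0.1025]
eef_rot: [1.732, 1.571, 0.161]
force: [1.7, 0.3, -0.4]
grip_width: 0.0334
```

>>> step_arm(
  motion=[
    [[-0.01,0,0,0,0,0],[-0.02,0,0,0,0,0],[0,0,0,0,0,0]],
  ],
)

```text
time_s: 19.95
ee_pos: [0.625, 0.248, 0.1351]
eef_rot: [1.892, 1.567, 0.321]
force: [0.3, 1.4, -5.1]
grip_width: 0.0335
```

>>> step_arm(
  motion=[
    [[-0.03,0,0,0,0,0],[-0.04,0,0,0,0,0],[-0.04,0,0.003,0,0,0],[-0.02,-0.001,0.013,0,0,0],[0,-0.002,0.025,0,0,0],[0,-0.002,0.035,0,0,0],[0,-0.0025,0.042,0,0,0],[0,-0.0025,0.042,0,0,0],[0,-0.0025,0.042,0,0,0],[0,-0.0025,0.042,0,0,0],[0,-0.002,0.036,0,0,0],[0,-0.002,0.028,0,0,0]],
  ],
)

```text
time_s: 21.45
ee_pos: [0.6042, -0.0625, 0.2614]
eef_rot: [-1.593, 1.569, 3.118]
force: [1.1, 0.3, -4.5]
grip_width: 0.0333
```

>>> step_arm(
  motion=[
    [[0,-0.0005,0.018,0,0,0],[0,-0.0002,0.01,0,0,0],[0,0,0.002,0,0,0],[0,0,0,0,0,0],[0,0,0,0,0,0]],
  ],
)

```text
time_s: 22.08
ee_pos: [0.6044, -0.0897, 0.2625]
eef_rot: [-3.102, 1.571, 1.611]
force: [-0.8, -0.1, -5.1]
grip_width: 0.0334
```

```bash
python3 -c "
from h import *
shot('a6.png',ct=(100,270,200,370),cs=(80,280,150,350))"
```

```text
22.175 [ 0.6044 -0.0898  0.2625] [-0.3  0.4 -4.9] 0.03400782312363859 [-0.21  0.41  1.25  0.    1.49 -0.21]
jaw [1.e+00 3.e-04 0.e+00]
```

View pics/a6.png

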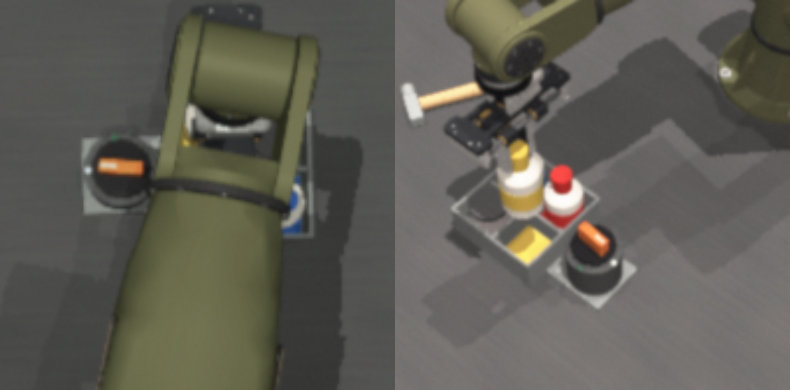

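Yellow is upright above its cell (right panel: bottle (520,185), pad (528,245)). Lowering.

>>> step_arm(
  motion=[
    [[0.02,0,0.0007,0,0,0],[0.035,0,0,0,0,0],[0.035,0,0,0,0,0],[0.03,0,0,0,0,0],[0.015,0,0,0,0,0],[0.009,0,0,0,0,0],[0.004,0,0,0,0,0],[0.003,0,0,0,0,0],[0,0,0,0,0,0]],
  ],
)

```text
time_s: 23.3
ee_pos: [0.6045, -0.0911, 0.1118]
eef_rot: [1.296, 1.57, -0.275]
force: [0.3, -0.1, -5.9]
grip_width: 0.0337
```

>>> step_arm(
  motion=[
    [[0.001,0,0,0,0,0],[0.0005,0,0,0,0,0],[0,0,0,0,0,0]],
  ],
)

```text
time_s: 23.68
ee_pos: [0.6043, -0.0911, 0.11]
eef_rot: [1.536, 1.571, -0.035]
force: [0.3, 0.3, -4.3]
grip_width: 0.0333
```

>>> step_arm(
  motion=[
    [[0.0008,0,0,0,0,0],[0,0,0,0,0,0]],
  ],
)

```text
time_s: 23.92
ee_pos: [0.6045, -0.0911, 0.1095]
eef_rot: [1.249, 1.57, -0.322]
force: [-1.2, -0.1, -0.7]
grip_width: 0.0333
```

Contact. Releasing, then moving over the lock.

>>> step_arm(
  motion=[
    [[0,0,0,0,0,0],[0,0,0,0,0,0],[0,0,0,0,0,0],[-0.01,0,0,0,0,0],[-0.03,0,0,0,0,0],[-0.04,0,0,0,0,0]],
  ],
  fingers=0.07,
)

```text
time_s: 24.68
ee_pos: [0.604, -0.091, 0.1901]
eef_rot: [-1.794, 1.57, 2.918]
force: [-0.3, 0.2, -0.4]
grip_width: 0.0702
```

>>> step_arm(
  motion=[
    [[0,-0.01,-0.025,0,0,0],[0,-0.015,-0.038,0,0,0],[0,-0.013,-0.03,0,0,0],[0,-0.005,-0.015,0,0,0],[0,0,0,0,0,0],[0,0,0,0,0,0]],
  ],
  fingers=0.05,
)

```text
time_s: 25.42
ee_pos: [0.5617, 0.0161, 0.1892]
eef_rot: [0.668, 1.571, -0.904]
force: [0.1, -0.4, 0.5]
grip_width: 0.0498
```

```bash
python3 -c "
from h import *
shot('a7.png',ct=(100,270,200,370),cs=(100,260,180,340))"
```

```text
25.525 [0.5616 0.0161 0.189 ] [ 0.5 -0.4  0.5] 0.04979690939781808 [-0.04  0.34  1.51 -0.    1.29 -0.04]
jaw [ 1.0e+00 -1.4e-03 -2.0e-04]
```

View pics/a7.png

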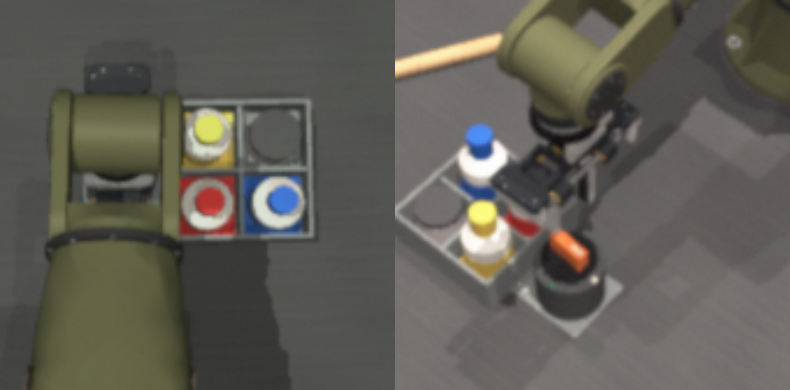

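All three bottles stand centred in the cells of their colours. Now the knob: align about 5° clockwise to the bar, descend and grip it.

>>> step_arm(
  motion=[
    [[0.03,0,-0.0007,5,0,0],[0.03,0,0,0,0,0],[0.018,0,0,0,0,0],[0.009,0,0,0,0,0],[0,0,0,0,0,0]],
  ],
)

```text
time_s: 26.15
ee_pos: [0.5615, 0.0175, 0.1022]
eef_rot: [-1.488, 1.571, 3.136]
force: [0.7, -0.9, 0.8]
grip_width: 0.0494
```

>>> step_arm(
  motion=[
    [[0,0,0,0,0,0],[0,0,0,0,0,0],[0,0,0,0,0,0],[0,0,0,0,0,0],[0,0,0,0,0,0]],
  ],
  fingers=0.0,
  squeeze=30,
)

```text
time_s: 26.78
ee_pos: [0.5639, 0.0174, 0.1028]
eef_rot: [1.613, 1.564, -0.046]
force: [19.9, -0.5, -8.9]
grip_width: 0.0161
```

The bar is gripped at 16 mm. The +20 N side load says the bar sits a few mm further in +x, so I'll shift to relieve it.

>>> step_arm(
  motion=[
    [[0,0.0025,0,0,0,0],[0,0,0,0,0,0]],
  ],
)

```text
time_s: 27.02
ee_pos: [0.5643, 0.0174, 0.1026]
eef_rot: [1.644, 1.569, -0.014]
force: [3.2, 0.6, 3.2]
grip_width: 0.0157
```

>>> step_arm(
  motion=[
    [[0.003,0.0004,0,0,0,0],[0.003,0,0,0,0,0],[0.002,0,0,0,0,0],[0.0008,0,0,0,0,0],[0,0,0,0,0,0]],
  ],
)

```text
time_s: 27.65
ee_pos: [0.5645, 0.0174, 0.0945]
eef_rot: [1.651, 1.57, -0.007]
force: [-2.9, 0.6, 13.0]
grip_width: 0.0156
```

>>> step_arm(
  motion=[
    [[0,0,0,5,0,0],[0,0,0,8,0,0],[0,0,0,8,0,0],[0,0,0,8,0,0],[0,0,0,8,0,0],[0,0,0,0,0,0]],
  ],
)

```text
time_s: 28.4
ee_pos: [0.5656, 0.017, 0.0948]
eef_rot: [2.135, 1.566, -0.172]
force: [4.8, -2.8, 9.9]
grip_width: 0.0158
```

>>> step_arm(
  motion=[
    [[0.0005,0,0,8,0,0],[0,0,0,8,0,0],[0,0,0,8,0,0],[0,0,0,8,0,0],[0,0,0,6,0,0],[0,0,0,0,0,0],[0,0,0,0,0,0]],
  ],
)

```text
time_s: 29.28
ee_pos: [0.5662, 0.0159, 0.0946]
eef_rot: [2.579, 1.564, -0.389]
force: [8.1, -10.6, 9.2]
grip_width: 0.0154
```

```bash
python3 -c "
from h import *
shot('a8.png',ct=(100,270,200,370),cs=(100,260,180,340));print(get_obs()['moment'].round(2))"
```

```text
29.375 [0.5663 0.0159 0.0946] [  7.5 -10.2   8.9] 0.015477225413545998 [-0.04  0.45  1.59 -0.    1.1   1.36]
jaw [ 0.1729 -0.9849  0.0034]
[-2.01 -1.38 -0.09]
```

View pics/a8.png

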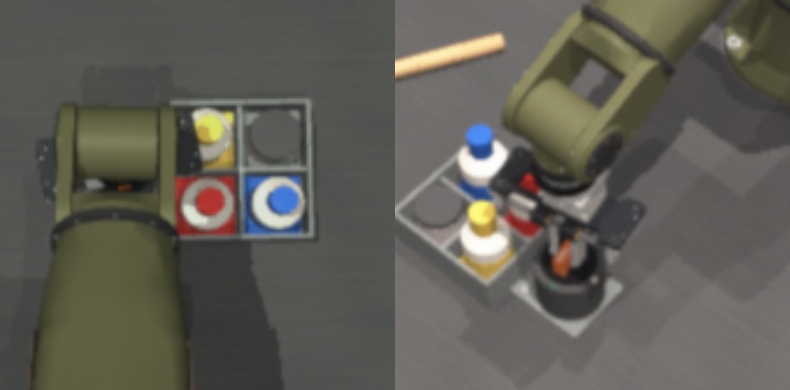

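The jaw is turned to 1.397 rad. I'll add a small overshoot into the stop, relieve the side load, then let it rise.

>>> step_arm(
  motion=[
    [[0,0.0012,-0.001,4,0,0],[0,0,0,0,0,0],[0,0,0,0,0,0]],
  ],
)

```text
time_s: 29.75
ee_pos: [0.5666, 0.0157, 0.0944]
eef_rot: [2.685, 1.567, -0.352]
force: [2.4, -4.7, 12.5]
grip_width: 0.0158
```

```bash
python3 -c "
from h import *
o=get_obs();R=Ro.from_euler('xyz',o['eef_rot']).as_matrix();print(R[:,1],np.arctan2(R[1,1],R[0,1]),o['moment'].round(2),o['force'].round(1),o['ee_pos'])"
```

```text
[ 0.10478496 -0.99449326  0.0018085 ] -1.4658184845312439 [-0.96 -0.25  0.55] [ 2.4 -4.7 12.5] [0.5666197  0.0156972  0.09444996]
```

The moment has risen to 0.55 N m, above the 0.15 N m turning torque, so it's at the stop. Now I'll rise with the spring, then open and go up.

>>> step_arm(
  motion=[
    [[-0.004,0,0,0,0,0],[-0.004,0,0,0,0,0],[0,0,0,0,0,0]],
  ],
)

```text
time_s: 30.12
ee_pos: [0.5665, 0.0157, 0.102]
eef_rot: [2.661, 1.567, -0.376]
force: [6.6, -5.7, 5.2]
grip_width: 0.0163
```

>>> step_arm(
  motion=[
    [[0,0,0,0,0,0],[0,0,0,0,0,0],[0,0,0,0,0,0],[-0.01,0,0,0,0,0],[-0.03,0,0,0,0,0],[-0.05,0,0,0,0,0],[-0.05,0,0,0,0,0],[0,0,0,0,0,0]],
  ],
  fingers=0.05,
)

```text
time_s: 31.12
ee_pos: [0.5666, 0.0164, 0.2455]
eef_rot: [3.008, 1.564, -0.029]
force: [-0.0, -0.1, -0.7]
grip_width: 0.0499
```

>>> step_arm(
  motion=[
    [[0,-0.02,0.02,0,0,0],[0,-0.05,0.03,0,0,0],[0,-0.05,0.03,0,0,0],[0,-0.05,0.03,0,0,0],[0,-0.05,0.02,0,0,0],[0,-0.02,0,0,0,0],[0,0,0,0,0,0],[0,0,0,0,0,0]],
  ],
)

```text
time_s: 32.12
ee_pos: [0.4112, 0.2408, 0.2405]
eef_rot: [0.54, 1.57, -2.498]
force: [-0.2, 0.7, -0.4]
grip_width: 0.0498
```

```bash
python3 -c "
from h import *
shot('a9.png',ct=(110,230,220,350),cs=(130,260,170,300))
c=camera('top');p=[b for b in blobs(c,'orange')]
for a,ce,bb,m in p: print(a,ce,onz(c,ce,.126).round(4),cv2.minAreaRect(cv2.findContours(m,0,2)[0][0]))
for col in('red','yellow','blue'):
  for b in blobs(c,col): print(col,b[0],b[1].round(1),onz(c,b[1],.142)[:2].round(4))
"
```

```text
32.225 [0.4114 0.2407 0.2407] [0.4 0.7 0.2] 0.05013404343887683 [ 0.45  0.11  1.67 -0.    1.37  1.92]
jaw [ 1.030e-01 -9.947e-01  2.000e-04]
115 [251.93043478 173.56521739] [0.5587 0.0157 0.126 ] ((251.78848266601562, 172.4423065185547), (20.003841400146484, 6.864063739776611), 78.69007110595703)
red 143 [284.3 192.3] [ 0.5045 -0.0715]
red 29 [297.6 178.8] [ 0.5407 -0.1087]
red 107 [290.1 187.5] [ 0.5172 -0.0876]
yellow 130 [284.9 166.3] [ 0.5756 -0.0747]
yellow 99 [289.3 156.3] [ 0.6028 -0.0874]
blue 108 [308.5 189.4] [ 0.5111 -0.1377]
blue 108 [321.4 187. ] [ 0.5171 -0.1731]
blue 14 [326.  199.2] [ 0.4835 -0.1847]
```

View pics/a9.png

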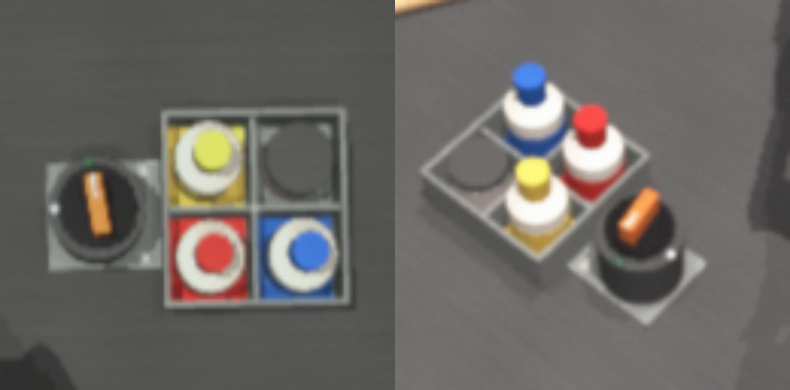

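Bottles are centred, and the bar's striped end now points at the green mark (left panel bar (96,202), mark (88,160)). Last I'll check the knob height by comparing the two views with the values before the turn.

```bash
python3 -c "
from h import *
c=camera('top');s=camera('scene')
# before: top (253.1,172.6) scene (250,201.9)
now=[b[1] for b in blobs(s,'orange')];print(now)
for uv in((253.1,172.6),(251.9,173.6)):
  for z in(.126,.118): print(uv,z,proj(s,onz(c,uv,z)).round(1))
x=s['pixels'][185:225,230:275,::-1];cv2.imwrite('pics/b1.png',cv2.resize(x,(540,480),interpolation=cv2.INTER_CUBIC))
i0=cv2.imread('pics/scene0.png');cv2.imwrite('pics/b0.png',cv2.resize(i0[185:225,230:275],(540,480),interpolation=cv2.INTER_CUBIC))
t=c['pixels'][:,:,::-1];i=cv2.imread('pics/top0.png');d=np.abs(t.astype(int)-i).sum(2);print('hammer diff',d[175:270,370:435].max(),'chuck diff',np.percentile(d[175:225,70:120],95))
cv2.imwrite('pics/b2.png',t)
"
```

```text
[array([498.27256637, 174.77699115]), array([250.11428571, 201.7       ])]
(253.1, 172.6) 0.126 [250.1 198.3]
(253.1, 172.6) 0.118 [250.  199.8]
(251.9, 173.6) 0.126 [251.5 198.3]
(251.9, 173.6) 0.118 [251.4 199.9]
hammer diff 23 chuck diff 21.0
```

View pics/b1.png

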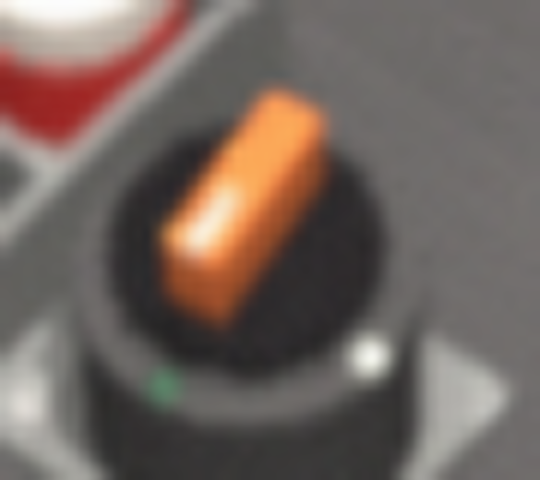

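View pics/b0.png

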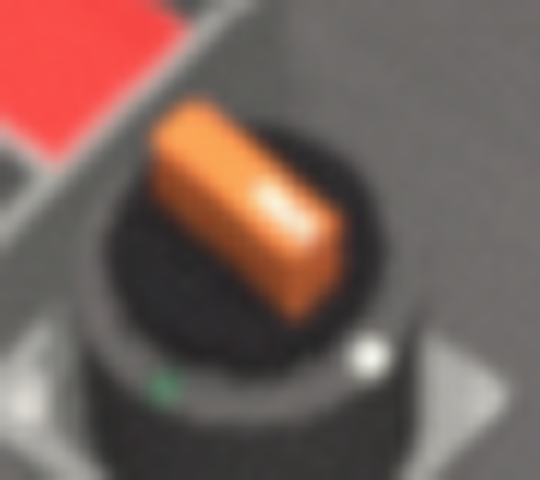

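View pics/b2.png

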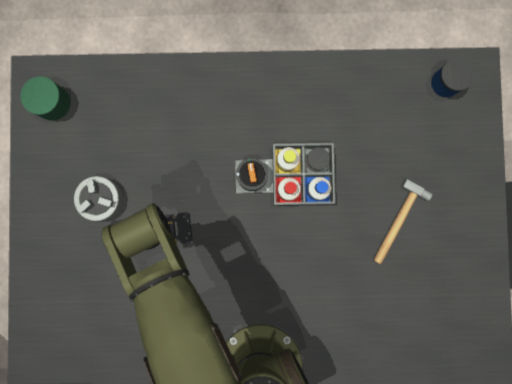

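The knob disc sits at the same height as before (rim at rows ~125–370 in both crops), so it has sprung up. The bar points to the green mark, and the tin, hammer and chuck have not moved. Handing in.

```bash
python3 -c "
from station import ticket;print(ticket.hand_in())"
```

```text
the job is handed in; nothing more can be done
None
```

The three bottles stand upright in the cells of their colours and the lock is turned to its stop. I handed the job in at about 32 s of the 72 s allowed; the hand-in gave no verdict.

**Bottles:** I carried red, blue and yellow by their caps and lowered each until the wrist force showed it touching the pad, then released it. Red touched down a little harder than the others, at about 14 N, and I eased that off before opening. In the final top view, each cap is within about 4 mm of the estimated pad centre (limit 16 mm).

**Lock:** I gripped the bar, pushed it down about 8 mm and turned it until the moment rose to about 0.55 N m, well above the 0.15 N m it takes to turn. I then let it rise and opened the gripper. The final pictures show the striped end at the green mark and the knob disc at its original height. I only judged by eye that the knob had come fully up: the two-view height check could not confirm it, because the orange region includes the bar's sides.

**Disagreement:** gripping the bar showed the lock about 3 mm further in +x than the cameras gave, so the crate may be off by about as much. That is within the tolerance.

**Left alone:** the hammer and chuck look unchanged from the first picture, and the tin looks still in place. The arm is clear of everything.

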